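# Mask a stone sample and hold the contamination meter over it

### The job

Get the stone sample ready for a contamination reading: pick up the mask plate with the rectangular window, lower it over the carrier's two locating pins until it lies flush on the carrier, and let go of it. Then take the hand-held meter from its dock by its handle, carry it over the glassware, and hold it still and level about a centimetre above the mask, centred over the window and lined up with it lengthwise; it must never touch the mask or the carrier. Finish while still holding the meter there, and leave the other plate and the glassware where they stand.

Things in the scene. Friction and masses are not known exactly. Their poses are not given: they have to be found in the camera images.
- mask: the mask: flat aluminium plate 150 x 60 x 10 mm, 0.2 kg, with a rectangular window 80 x 32 mm in its middle (long side along the plate) and two 13 mm round through-holes on its length axis, 63 mm either side of the centre. Lies flat on the bench; grip it across its 60 mm width. The same either way round. Origin: centre of its underside; x along its length, z up
- carrier: the sample carrier: fixed grey steel block 140 x 52 mm, 30 mm high, a flat brown stone slab in its top, 2 mm below the rim. Two upright pins, 10 mm diameter, stand 12 mm above its top on its length axis, 63 mm either side of the centre; their upper 6 mm taper to 4 mm. A seated mask overhangs the long sides by 4 mm. Origin: centre of its underside, on the bench; x along its length, z up
- seat (a point): middle of the carrier's top face, 30 mm above the bench, axes as the carrier's. The centre of the mask's underside comes to lie here; the mask's top is then 10 mm above it and the pin tips 12 mm above it
- meter: the contamination meter, shaped like a flat iron, 0.42 kg: grey body 118 mm long, 58 mm wide, 40 mm high, its flat detector face (108 x 52 mm) underneath, and a black handle bar along its length above it. Balanced about its middle; either end may point either way. Starts standing in the dock, face down. Origin: centre of the detector face; x along its length, y across, z up
- handle (a point): middle of the meter's handle bar, 71 mm above the detector face, axes as the meter's. The bar is 84 mm long, 24 mm wide, 22 mm high, with 20 mm of free space between it and the body, except at the two posts 34 mm either side of the middle
- dock: the meter's dock: fixed light grey plate 150 x 84 mm, floor 12 mm above the bench, with rims up to 21 mm above the bench around the meter's foot, with 4 to 6 mm of play; the meter lifts straight out. Origin: centre of its underside, on the bench; x along its length
- round_mask: second aluminium mask plate of the same outline, thickness and pin holes as the mask, but with a small round window (26 mm diameter) in its middle: not wanted. Lies flat on the bench near the mask. Origin: centre of its underside, x along its length
- beaker_a: empty glass beaker, 68 mm diameter, 95 mm tall, standing on the bench. Origin: centre of its underside
- beaker_b: empty glass beaker, 68 mm diameter, 95 mm tall, standing on the bench. Origin: centre of its underside
- flask: conical glass flask, 66 mm diameter at the foot, 31 mm at the rim, 106 mm tall. Origin: centre of its underside
- jar: amber glass jar with a black cap, 56 mm diameter, 85 mm tall. Origin: centre of its underside
- cylinder: glass measuring cylinder on a round blue foot, foot 66 mm diameter, tube 25 mm diameter, 190 mm tall. Origin: centre of its underside
- wash_bottle: white plastic wash bottle with a blue cap and bent spout, 64 mm diameter, 180 mm tall. Origin: centre of its underside
- crucible: small white porcelain crucible, 38 mm diameter, 34 mm tall, standing between the two plates. Origin: centre of its underside
Things that resemble listed ones, but are neither listed nor needed, are in the scene too. Leave any blue or brown look-alike of the mask alone. There is more than one size of the dock; the one meant has the size given above.

How it is judged:
On the way, in this order (a step that is already met when the one before it is completed fails the run):
1. the mask is lowered onto the pins in the grip, not dropped (x of mask in the frame of seat between -0.003 and 0.003 m and y of mask in the frame of seat between -0.003 and 0.003 m and z of mask in the frame of seat below 0.006 m and contact force between the fingers and mask above 0.5 N), for 0.05 s.
2. the mask lies flush on the carrier over both pins and has been let go (x of mask in the frame of seat between -0.003 and 0.003 m and y of mask in the frame of seat between -0.003 and 0.003 m and z of mask in the frame of seat between -0.003 and 0.002 m and angle between the x axis of mask and the x axis of seat, either way round below 0.05 rad and angle between mask's own z axis and vertical below 0.03 rad and contact force between the fingers and mask below 0.05 N), for 0.2 s.
3. the meter has been lifted out of its dock in the grip (height (world z) of meter above 0.06 m and contact force between the fingers and meter above 1 N and contact force between meter and dock below 0.05 N), for 0.1 s.
At the end, for the whole second after the job is handed in: Mask flush on the carrier over both pins, untouched. Meter held still in the fingers, touching neither, its face 5 to 17 mm above the mask, within 10 mm lengthwise and 7 mm sideways of the window's centre, lined up within 5.7 degrees (either way round), level within 4.5 degrees (x of mask in the frame of seat between -0.003 and 0.003 m and y of mask in the frame of seat between -0.003 and 0.003 m and z of mask in the frame of seat between -0.003 and 0.002 m and angle between the x axis of mask and the x axis of seat, either way round below 0.05 rad and angle between mask's own z axis and vertical below 0.03 rad and x of meter in the frame of seat between -0.01 and 0.01 m and y of meter in the frame of seat between -0.007 and 0.007 m and z of meter in the frame of seat between 0.015 and 0.027 m and angle between the x axis of meter and the x axis of seat, either way round below 0.1 rad and angle between meter's own z axis and vertical below 0.08 rad and linear speed of meter below 0.01 m/s and contact force between the fingers and meter above 1 N and contact force between each of meter, the arm and mask below 0.05 N and contact force between meter and carrier below 0.05 N); the arm keeps its last pose, push and grip.
It fails at once if the meter touches the mask or the carrier (contact force between meter and mask above 0.3 N or contact force between meter and carrier above 0.3 N).
It fails at once if the other plate or a piece of glassware is moved more than 20 mm or tipped (distance of any of round_mask, beaker_a, beaker_b, flask, jar, cylinder, wash_bottle, crucible from where it was at the start of the episode above 0.02 m or angle between any of beaker_a, beaker_b, flask, jar, cylinder, wash_bottle, crucible's own z axis and vertical above 0.3 rad).
It also fails if it takes over 61 s, if anything falls off the work surface, if the arm or the gripper's body presses on something with over 40 N, if the wrist force passes 120 N, or if a joint passes its speed limit or range.

### The arm

A 6-joint arm with a two-finger parallel gripper is mounted at the origin on the work surface. World frame = base frame: x ahead of the robot, y to its left, z up, the work surface at z = 0. Lengths are in m, angles in rad, forces in N, time in s.
With the tool pointing down it reaches from about 0.375 to 0.9 m from the base axis. Payload 3.1 kg.
Tool frame: the origin (TCP) lies midway between the tips of the shut fingers; the grasp point (between the pads) lies 19 mm behind it; z points along the fingers, y is the line along which they close (so a half turn about z gives the same grasp; the last joint's range is limited). The gripper opens to 87 mm and grips with 3 to 60 N. Pads are 19 mm wide; open, the fingers measure 117 mm over their backs; the gripper's body (75 mm by 190 mm) begins 51 mm behind the grasp point.
Start: joints at [-1.466, 0.527, 1.433, -0, 1.181, -0.178], TCP at [0.175, -0.6, 0.223] pointing down, gripper open.
Joint ranges: [-3.08, 3.08], [-0.75, 2.2], [0.22, 2.44], [-1.43, 4.57], [0, 2.65], [-2.85, 2.85]. Speed limits (rad/s): [2.79, 2.79, 3.14, 3.14, 3.14, 3.14].

### API

Orientations are given as a unit quaternion [x, y, z, w].
In Python, from rig import robot gives the robot as it stands.
- The arm moves only by the shell command python3 -m jog 'ROWS' [FORCE]. ROWS is a JSON object of lists of equal length, an entry for each row: "dp": the shift along the tool's x, y, z in mm, a list of three; "delta_rot": the turn, a rotation vector about the tool's x, y, z in rad, a list of three; "gripper": the opening, from -1 (shut) to 1 (fully open). A call has 1 to 12 rows; each row is the pose to reach, as a shift and turn from the pose commanded when the call began, along the tool's axes at that moment; what a row does not reach only later rows make up. A row lasts 1/10 s, in which the tool goes at most 50 mm and 8.59 degrees, less where a joint would pass 70% of its speed; a pose out of reach is approached as far as the arm can. A call with a gripper value outside its range is refused whole. The fingers move at their own pace and stop on an object; FORCE is the grip in N (left out, the last holds). Time passes only in rows, so rows that repeat a pose let the fingers close. It gives the time, the measured TCP pose, the force, the opening and the grip force at its end, in the units of the state.
- robot.get_obs(): the state, without advancing time (a new reading comes with each control period).
- robot.camera(name): name is "scene" or "top" or "wrist"; returns the picture (480x640x3 uint8, red, green, blue); there is no depth.
- robot.camera_model(name): a dict with "fx", "fy", "cx", "cy" (pixels), "xyz" and "orientation" of the camera in the world; the wrist camera has in their place "T_tool_cam" (4x4, takes a point from camera to tool coordinates, whose origin is the TCP and whose axes are the flange's). Camera axes: x right, y down, z forward; pixel columns grow to the right and rows downward; lengths in m; the calibration is good to about 2 mm. A picture is of the moment at which its call begins: read the wrist's pose just before it. camera_model takes no time and is no camera call.
- robot.hand_in(): hands the job in; it is judged then, once.
Trained networks look in the newest picture that a camera, given by its name, has taken for a name from the list of things; names that differ only in an ending like _2 or _b are one class to them, and where a whole thing is asked for, a point or a joint stands for the part that bears it (a point fixed in the world has none). Each returns a list of dicts, best first, with "score" (0 to 1); they miss things now and then, are a little off and sometimes report something else, mostly with a low value. They report only what shows in the picture. A call takes as long as a camera call. They do not tell look-alikes from the thing itself.
- robot.search_frame(name, camera): "rect" ([left, top, right, bottom] in pixels, round what is visible of it).
The state is a dict: "time": time; "q": joint angles; "joint_velocities": joint speeds; "joint_torque": joint torques, N m; "position": TCP position; "tool_rot": TCP orientation; "ft_force": force on the tool from outside, world axes, zero at the start; "moment": the same for the moment, N m; "grip_width": finger opening in m; "grip_force": force on a finger pad.
Only numpy, scipy, OpenCV 4.12 (cv2) and the standard library are available. Lean on these libraries where they do the work, as an engineer would, in place of code of your own. Each camera call takes 0.05 s, during which the arm holds its last target. There are 200 camera calls.

## Working session

There is one attempt and no reset: what is moved stays moved. The work goes in short steps, Python scripts to look and compute and a shell command to move; the robot and the scene stay as the last step left them, time stands still between calls to the robot, and variables do not carry over. Pictures are saved under pics/ and viewed, at most 10 in all, crops included, and the job is handed in when it is done.

```bash
mkdir -p pics; ls; python3 - <<'E'
from rig import robot
import cv2,numpy as np
o=robot.get_obs();print(o['time'],o['position'],o['tool_rot'],o['grip_width'])
for c in('scene','top','wrist'):
    im=robot.camera(c);cv2.imwrite(f'pics/{c}0.png',im[:,:,::-1]);m=robot.camera_model(c);print(c,{k:np.round(v,4).tolist() for k,v in m.items()})
E
```

```text
pics
0.0 [ 0.17495558 -0.59923497  0.2215828 ] [ 9.89946549e-01  1.41437815e-01  3.77408959e-05 -1.08271005e-03] 0.08715249804221183
scene {'fx': 466.0592, 'fy': 466.0592, 'cx': 315.3723, 'cy': 242.6867, 'xyz': [0.7529, -0.4434, 0.8998], 'orientation': [0.9226, 0.2523, -0.0781, -0.2811]}
top {'fx': 504.7567, 'fy': 504.7567, 'cx': 317.8776, 'cy': 238.0465, 'xyz': [0.3114, -0.0011, 1.152], 'orientation': [-0.6995, 0.7105, -0.049, 0.0583]}
wrist {'fx': 343.3621, 'fy': 343.3621, 'cx': 318.3158, 'cy': 242.647, 'T_tool_cam': [[-0.0003, -0.9639, -0.2664, 0.0717], [1.0, -0.0001, -0.0006, 0.0], [0.0005, -0.2664, 0.9639, -0.1611], [0.0, 0.0, 0.0, 1.0]]}
```

View pics/top0.png

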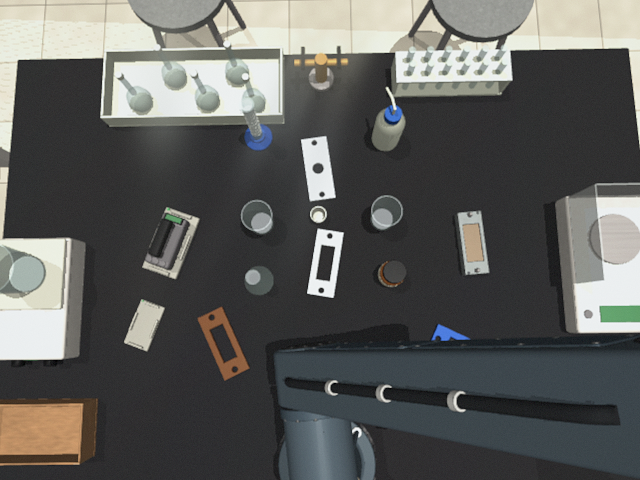

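View pics/scene0.png

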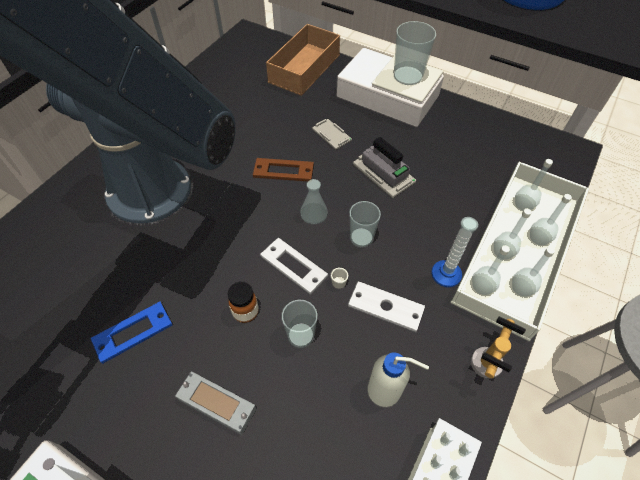

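Top view, plates that could be the mask: rectangular-window white plate (325,263); round-window white plate (318,168); brown look-alike (222,343); blue look-alike (450,333). I choose (325,263): bare aluminium with the rectangular window. The dock is the one holding the meter (170,243), not the small one (145,325). The carrier is at (473,243). Next come the measurements and the close crop.

```bash
cat > h.py <<'E'
import numpy as np,cv2
from scipy.spatial.transform import Rotation as R
from rig import robot
def cam(name,obs=None):
    m=robot.camera_model(name);K=np.array([[m['fx'],0,m['cx']],[0,m['fy'],m['cy']],[0,0,1]])
    if name!='wrist': return K,R.from_quat(m['orientation']).as_matrix(),np.array(m['xyz'])
    T=np.array(m['T_tool_cam']);Rt=R.from_quat(obs['tool_rot']).as_matrix()
    return K,Rt@T[:3,:3],Rt@T[:3,3]+obs['position']
def plane(c,px,z):
    K,Rc,p=c;px=np.atleast_2d(px).astype(float)
    d=(Rc@np.linalg.inv(K)@np.c_[px,np.ones(len(px))].T).T
    return p+d*((z-p[2])/d[:,2])[:,None]
def tri(views): # [(cam,px)]
    A=np.zeros((3,3));b=np.zeros(3)
    for (K,Rc,p),px in views:
        d=Rc@np.linalg.inv(K)@[*px,1];d/=np.linalg.norm(d);M=np.eye(3)-np.outer(d,d);A+=M;b+=M@p
    return np.linalg.solve(A,b)
def proj(c,P):
    K,Rc,p=c;q=(np.atleast_2d(P)-p)@Rc@K.T;return q[:,:2]/q[:,2:]
def rel(obs,target,yaw_y=None):
    "shift in tool mm to target; yaw_y = world angle wanted for tool y axis -> rotation about tool z"
    Rt=R.from_quat(obs['tool_rot']).as_matrix();print('dp mm',np.round(Rt.T@(np.array(target)-obs['position'])*1e3,1))
    if yaw_y is not None:
        v=Rt.T@[np.cos(yaw_y),np.sin(yaw_y),0];a=np.arctan2(v[1],v[0])-np.pi/2;a=(a+np.pi/2)%np.pi-np.pi/2;print('rz',round(a,4))
E
python3 - <<'E'
from h import *
t=cam('top');s=cam('scene')
im=cv2.imread('pics/top0.png')
for n,p,z in [('mask',(325,263),.01),('round',(318,168),.01),('carrier',(473,243),.03),('meter',(167,243),.08),('beA',(257,217),.0),('beB',(386,213),0),('flask',(259,280),0),('jar',(390,274),0.03),('cyl',(258,137),0),('wash',(390,135),0.03),('cruc',(318,215),.02)]: print(n,plane(t,p,z).round(3))
for n,a,b in [('mask',(325,263),(294,264.5)),('carrier',(472.5,243.5),(215,401)),('handle',(161,238),(388,150))]: print(n,tri([(t,a),(s,b)]).round(4))
crop=im[200:320,100:520];cv2.imwrite('pics/crop0.png',cv2.resize(crop,None,fx=1.9,fy=1.9,interpolation=cv2.INTER_CUBIC))
# mask plate orientation
g=cv2.cvtColor(im,cv2.COLOR_BGR2GRAY);w=(g>190).astype(np.uint8);n,l,st,ce=cv2.connectedComponentsWithStats(w)
k=l[240,313] or l[235,325];pts=np.argwhere(l==k)[:,::-1]
P=plane(t,pts,.01)[:,:2].astype(np.float32);print(len(pts),cv2.minAreaRect(P))
o=robot.get_obs();print(R.from_quat(o['tool_rot']).as_matrix().round(3).tolist())
E
```

```text
mask [[ 0.429 -0.003  0.01 ]]
round [[0.652 0.01  0.01 ]]
carrier [[ 0.466 -0.334  0.03 ]]
meter [[0.47  0.337 0.08 ]]
beA [[0.54  0.154 0.   ]]
beB [[ 0.544 -0.146  0.   ]]
flask [[0.393 0.149 0.   ]]
jar [[ 0.4   -0.146  0.03 ]]
cyl [[0.734 0.152 0.   ]]
wash [[ 0.722 -0.158  0.03 ]]
cruc [[0.538 0.012 0.02 ]]
mask [ 0.4309 -0.0013  0.0018]
carrier [ 0.4679 -0.3349  0.0184]
handle [0.4831 0.3517 0.0818]
1153 ((0.43017423152923584, -0.0023831240832805634), (0.05953183397650719, 0.15024445950984955), 80.05809020996094)
[[0.96, 0.28, -0.0], [0.28, -0.96, 0.002], [0.0, -0.002, -1.0]]
```

View pics/crop0.png

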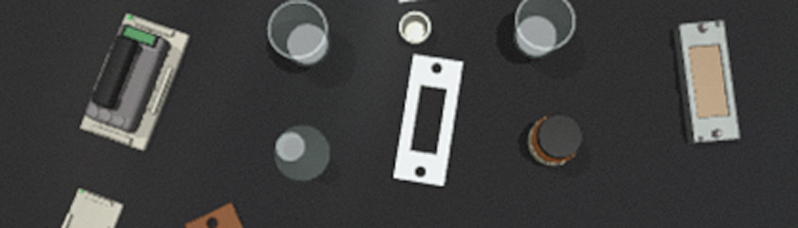

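The crop confirms it: the rectangular window (430,120 in the crop) is in the chosen plate, the two-pin carrier is at (708,80) and the docked meter at (130,82). First I move above the carrier for a wrist view.

```bash
python3 - <<'E'
from h import *
o=robot.get_obs();rel(o,[.467,-.335,.16],np.radians(97))
E
```

```text
dp mm [ 354.4 -172.    62.2]
rz 0.1617
```

```bash
python3 -m jog '{"dp":[[45,-22,0],[90,-44,0],[135,-66,0],[180,-88,0],[225,-110,0],[270,-132,20],[310,-152,40],[340,-166,55],[354,-172,62],[354,-172,62],[354,-172,62],[354,-172,62]],"delta_rot":[[0,0,0.08],[0,0,0.16],[0,0,0.162],[0,0,0.162],[0,0,0.162],[0,0,0.162],[0,0,0.162],[0,0,0.162],[0,0,0.162],[0,0,0.162],[0,0,0.162],[0,0,0.162]],"gripper":[1,1,1,1,1,1,1,1,1,1,1,1]}'
python3 - <<'E'
from h import *
o=robot.get_obs();im=robot.camera('wrist');cv2.imwrite('pics/wc.png',im[:,:,::-1]);np.save('wc.npy',o,allow_pickle=True)
print(o['time'],o['position'],abs(o['joint_velocities']).max()); rel(o,[.4302,-.0024,.16],np.radians(80.06))
E
```

```text
time: 1.35
position: [0.4661, -0.3375, 0.1613]
tool_rot: [0.998, 0.06, 0.0, 0.001]
ft_force: [0.0, -1.2, 0.4]
grip_width: 0.0869
grip_force: 0.0
1.35 [ 0.46612087 -0.33753183  0.16133953] 0.005756196192267579
dp mm [   4.5 -337.     0.8]
rz 0.2935
```

View pics/wc.png

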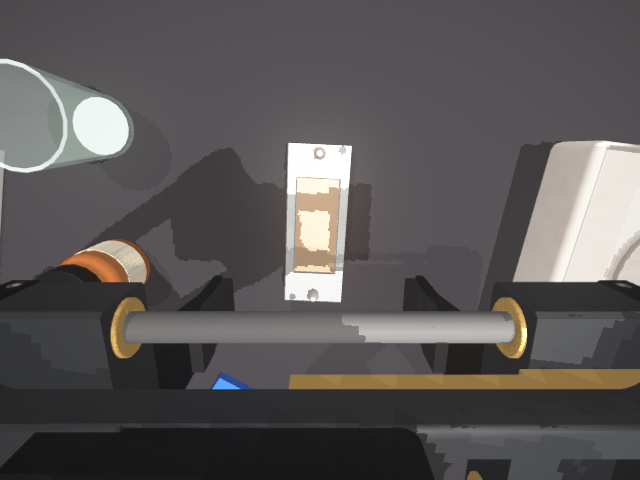

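The wrist view shows the carrier clearly, with pins near (319,153) and (313,295). I'll take a second, shifted view for triangulation, then go on to the mask.

```bash
python3 -m jog '{"dp":[[0,-30,0],[0,-60,0],[0,-60,0],[0,-60,0]],"delta_rot":[[0,0,0],[0,0,0],[0,0,0],[0,0,0]],"gripper":[1,1,1,1]}'
python3 - <<'E'
from h import *
o=robot.get_obs();im=robot.camera('wrist');cv2.imwrite('pics/wc2.png',im[:,:,::-1]);np.save('wc2.npy',o,allow_pickle=True)
print(o['time'],abs(o['joint_velocities']).max())
a=cv2.imread('pics/wc.png')[135:310,270:370]
p=proj(cam('wrist',o),[.467,-.335,.03])[0].astype(int);print(p)
b=im[:,:,::-1][135:310,p[0]-50:p[0]+50]
cv2.imwrite('pics/cc.png',cv2.resize(np.hstack([a,b]),None,fx=3.4,fy=3.4,interpolation=cv2.INTER_CUBIC))
E
```

```text
time: 1.8
position: [0.4593, -0.2772, 0.1614]
tool_rot: [0.998, 0.06, 0.001, 0.001]
ft_force: [0.4, -0.9, -0.4]
grip_width: 0.0868
grip_force: 0.0
1.8 0.03315064640500877
[384 231]
```

View pics/cc.png

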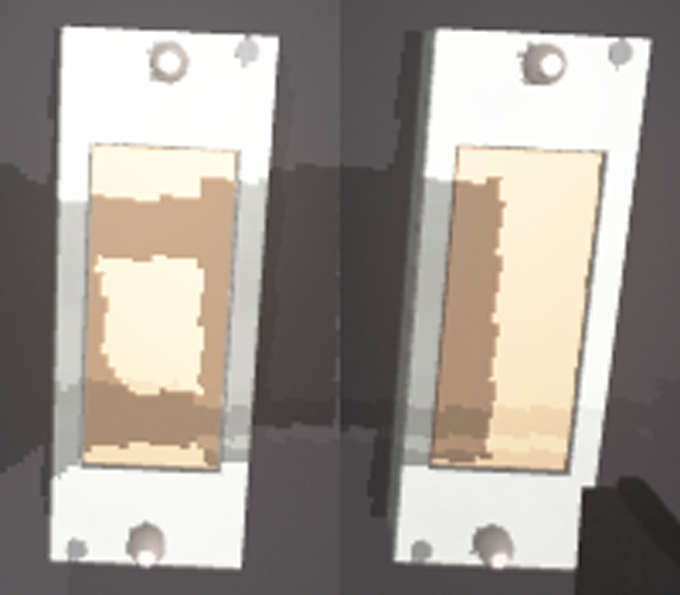

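```bash
cat >> h.py <<'E'
from scipy.optimize import least_squares
def fit(obsv,x0):
    "obsv: list of (cam, model Nx3, px Nx2); fit x,y,z,yaw"
    def f(x):
        Rz=R.from_euler('z',x[3]).as_matrix()
        return np.concatenate([(proj(c,M@Rz.T+x[:3])-px).ravel() for c,M,px in obsv])
    r=least_squares(f,x0,x_scale=[.01,.01,.01,.1],loss='soft_l1');return r.x,f(r.x)
E
cat > carrier.py <<'E'
from h import *
M=np.array([[70,26,0],[70,-26,0],[-70,-26,0],[-70,26,0],[63,0,12],[-63,0,12]])/1e3
v1=np.array([(62,27),(279,37),(242,569),(50,561),(168,61),(146,560)])
v2=np.array([(95,29),(312,39),(240,570),(54,560),(212,64),(158,562)])
f=lambda v,ox:(v+.5)/3.4-.5+[ox,135]
L=[(cam('wrist',np.load(n,allow_pickle=True).item()),M,f(v,ox)) for n,v,ox in[('wc.npy',v1,270),('wc2.npy',v2,334)]]
if __name__=='__main__':
    for l in ([L[0]],[L[1]],L):
        x,r=fit(l,[.467,-.335,.03,.12]);print(x.round(4))
    print(r.reshape(-1,2).round(1).tolist())
E
python3 carrier.py; python3 - <<'E'
from h import *
o=robot.get_obs();rel(o,[.4302,-.0024,.14],np.radians(80.06))
E
```

```text
[ 0.4708 -0.3351  0.0301  0.0737]
[ 0.4707 -0.3347  0.0294  0.0687]
[ 0.4707 -0.3349  0.0294  0.0714]
[[0.0, -0.2], [-0.5, 0.0], [-0.7, -0.1], [-0.2, -0.2], [0.2, 0.4], [-0.3, -0.2], [0.5, -0.2], [-0.3, 0.1], [1.1, 0.1], [0.0, 0.5], [-0.1, 0.2], [0.3, -0.3]]
dp mm [   3.9 -277.1   20.7]
rz 0.2941
```

```bash
python3 -m jog '{"dp":[[0,-40,0],[1,-85,0],[2,-130,0],[3,-175,0],[4,-220,5],[4,-255,15],[4,-272,20],[4,-277,21],[4,-277,21],[4,-277,21],[4,-277,21]],"delta_rot":[[0,0,0.05],[0,0,0.12],[0,0,0.2],[0,0,0.27],[0,0,0.294],[0,0,0.294],[0,0,0.294],[0,0,0.294],[0,0,0.294],[0,0,0.294],[0,0,0.294]],"gripper":[1,1,1,1,1,1,1,1,1,1,1]}'
python3 - <<'E'
from h import *
o=robot.get_obs();im=robot.camera('wrist');cv2.imwrite('pics/wm.png',im[:,:,::-1]);np.save('wm.npy',o,allow_pickle=True)
print(o['time'],abs(o['joint_velocities']).max())
c=cam('wrist',o)
p=proj(c,[.4302,-.0024,.01])[0].astype(int);print(p)
b=im[:,:,::-1][p[1]-100:p[1]+100,p[0]-60:p[0]+60]
cv2.imwrite('pics/cm.png',cv2.resize(b,None,fx=3,fy=3,interpolation=cv2.INTER_CUBIC))
E
```

```text
time: 2.95
position: [0.4308, -0.0021, 0.1399]
tool_rot: [0.996, -0.087, 0.001, 0.0]
ft_force: [0.2, -0.4, 0.3]
grip_width: 0.0866
grip_force: 0.0
2.95 0.00580514916215827
[318 233]
```

View pics/cm.png

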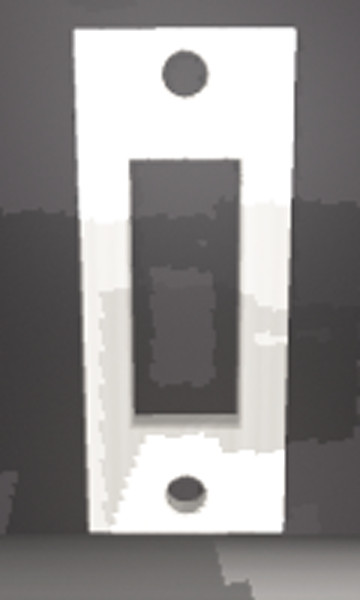

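```bash
python3 - <<'E'
from h import *
M=np.array([[75,30,0],[75,-30,0],[-75,-30,0],[-75,30,0],[63,0,0],[-63,0,0],[40,16,0],[40,-16,0]])/1e3
v=np.array([(74,28),(296,28),(283,532),(90,532),(185,73),(186,494),(130,159),(241,159)])
o=robot.get_obs()
x,r=fit([(cam('wrist',o),M,(v+.5)/3-.5+[258,133])],[.43,-.002,.01,-.17]);print(x.round(4),r.reshape(-1,2).round(1).tolist())
rel(o,[x[0],x[1],.003],x[3]+np.pi/2)
E
```

```text
[ 0.4317 -0.0037  0.0092 -0.1712] [[0.3, 0.2], [-0.2, -0.0], [-0.0, -0.3], [-0.1, -0.1], [0.1, 0.2], [0.1, 0.6], [-0.5, -0.2], [0.4, -0.4]]
dp mm [  1.2   1.4 136.8]
rz -0.0029
```

```bash
python3 -m jog '{"dp":[[1,1,40],[1,1,80],[1,1,115],[1,1,130],[1,1,136],[1,1,136],[1,1,136],[1,1,136],[1,1,136],[1,1,136],[1,1,136],[1,1,136]],"delta_rot":[[0,0,0],[0,0,0],[0,0,0],[0,0,0],[0,0,0],[0,0,0],[0,0,0],[0,0,0],[0,0,0],[0,0,0],[0,0,0],[0,0,0]],"gripper":[1,1,1,1,1,1,1,-1,-1,-1,-1,-1]}' 30
python3 -m jog '{"dp":[[0,0,0],[0,0,0],[0,0,0],[0,0,0]],"delta_rot":[[0,0,0],[0,0,0],[0,0,0],[0,0,0]],"gripper":[-1,-1,-1,-1]}' 30
```

```text
time: 4.2
position: [0.4308, -0.002, 0.0039]
tool_rot: [0.996, -0.086, 0.0, 0.0]
ft_force: [-0.0, 0.1, 4.0]
grip_width: 0.0594
grip_force: 30.0
time: 4.6
position: [0.4307, -0.002, 0.0039]
tool_rot: [0.996, -0.086, 0.0, 0.0]
ft_force: [-0.0, -0.6, 6.3]
grip_width: 0.0596
grip_force: 30.0
```

```bash
python3 -m jog '{"dp":[[0,0,-10],[0,0,-30],[0,0,-70],[0,0,-110],[0,0,-140],[0,0,-150],[0,0,-150],[0,0,-150],[0,0,-150]],"delta_rot":[[0,0,0],[0,0,0],[0,0,0],[0,0,0],[0,0,0],[0,0,0],[0,0,0],[0,0,0],[0,0,0]],"gripper":[-1,-1,-1,-1,-1,-1,-1,-1,-1]}' 30
python3 - <<'E'
from h import *
o=robot.get_obs();im=robot.camera('wrist');np.save('wg.npy',o,allow_pickle=True)
print(o['time'],abs(o['joint_velocities']).max());cv2.imwrite('pics/wg.png',im[:,:,::-1])
cv2.imwrite('pics/cg.png',cv2.resize(im[:,:,::-1][100:340,200:440],None,fx=2.5,fy=2.5,interpolation=cv2.INTER_CUBIC))
E
```

```text
time: 5.5
position: [0.4293, -0.0016, 0.152]
tool_rot: [0.996, -0.086, -0.002, -0.0]
ft_force: [0.2, -0.0, -2.2]
grip_width: 0.0593
grip_force: 30.0
5.5 0.005782694707281791
```

View pics/cg.png

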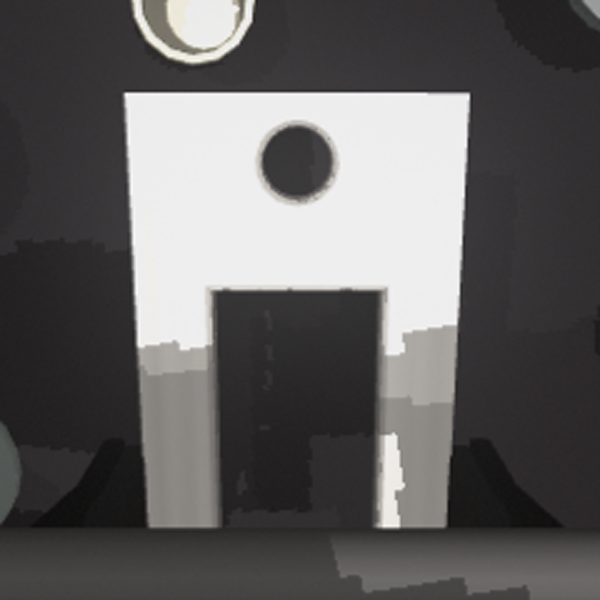

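```bash
cat > place.py <<'E'
from h import *
from carrier import L
M=np.array([[75,30,0],[75,-30,0],[63,0,0],[40,16,0],[40,-16,0]])/1e3
v=np.array([(123.5,93),(470,93),(298,162.5),(207,288),(388,288)])
o=np.load('wg.npy',allow_pickle=True).item()
x,r=fit([(cam('wrist',o),M,(v+.5)/2.5-.5+[200,100])],[.43,-.002,.155,-.17]);print('mask',x.round(4),r.reshape(-1,2).round(1).tolist())
Rt=R.from_quat(o['tool_rot']).as_matrix();off=Rt.T@(x[:3]-o['position']);print('top centre in tool mm',(off*1e3).round(2))
ty=np.arctan2(*Rt[[1,0],0]);dyaw=x[3]-ty;print('mask yaw - toolx yaw',round(dyaw,4))
s,_=fit(L,[.467,-.335,.03,.12])
yawt=s[3]-dyaw   # tool x yaw wanted
Rn=R.from_euler('z',yawt).as_matrix()@np.diag([1,-1,-1])
def target(h): # mask underside h above the seat
    return s[:3]+[0,0,h+.010]-Rn@off
if __name__=='__main__':
    o=robot.get_obs();
    for h in(.09,.02,0): t=target(h);print(h,t.round(4));rel(o,t,yawt+np.pi/2)
E
python3 place.py
```

```text
mask [ 0.4307 -0.0024  0.1568 -0.1715] [[0.4, -0.5], [-0.1, -0.7], [-0.3, -0.1], [1.5, 0.7], [-1.6, 0.7]]
top centre in tool mm [ 1.59  0.58 -4.79]
mask yaw - toolx yaw 0.0008
0.09 [ 0.4692 -0.3347  0.1247]
dp mm [ 96.4 321.3  26.8]
rz -0.243
0.02 [ 0.4692 -0.3347  0.0547]
dp mm [ 96.7 321.4  96.8]
rz -0.243
0 [ 0.4692 -0.3347  0.0347]
dp mm [ 96.8 321.4 116.8]
rz -0.243
```

```bash
python3 -m jog '{"dp":[[10,35,0],[22,75,0],[36,120,0],[50,165,0],[64,210,0],[78,255,0],[88,290,10],[95,313,20],[96,321,27],[96,321,27],[96,321,27],[96,321,27]],"delta_rot":[[0,0,-0.04],[0,0,-0.09],[0,0,-0.14],[0,0,-0.19],[0,0,-0.23],[0,0,-0.243],[0,0,-0.243],[0,0,-0.243],[0,0,-0.243],[0,0,-0.243],[0,0,-0.243],[0,0,-0.243]],"gripper":[-1,-1,-1,-1,-1,-1,-1,-1,-1,-1,-1,-1]}'
python3 place.py; python3 - <<'E'
from h import *
o=robot.get_obs();im=robot.camera('wrist');np.save('wp.npy',o,allow_pickle=True)
print(o['position'],o['tool_rot'],o['time']);cv2.imwrite('pics/cp.png',cv2.resize(im[:,:,::-1][100:340,200:440],None,fx=2.5,fy=2.5,interpolation=cv2.INTER_CUBIC))
E
```

```text
time: 6.75
position: [0.4699, -0.3327, 0.1265]
tool_rot: [0.999, 0.036, -0.0, -0.001]
ft_force: [0.2, 0.4, -2.2]
grip_width: 0.0595
grip_force: 30.0
mask [ 0.4307 -0.0021  0.1568 -0.1715] [[0.4, -0.5], [-0.1, -0.7], [-0.3, -0.1], [1.5, 0.7], [-1.6, 0.7]]
top centre in tool mm [ 1.52  0.32 -4.79]
mask yaw - toolx yaw 0.0008
0.09 [ 0.4692 -0.3347  0.1247]
dp mm [-0.9  2.   1.9]
rz 0.0017
0.02 [ 0.4692 -0.3347  0.0547]
dp mm [-0.8  2.1 71.9]
rz 0.0017
0 [ 0.4692 -0.3347  0.0347]
dp mm [-0.8  2.1 91.9]
rz 0.0017
[ 0.46988198 -0.33267525  0.126514  ] [ 9.99346477e-01  3.61374609e-02 -4.57802791e-04 -7.01974565e-04] 6.75
```

```bash
python3 - <<'E'
from h import *
for i in range(3): print(np.array(robot.camera_model('wrist')['T_tool_cam'])[:3,3], robot.camera_model('wrist')['fx'],robot.get_obs()['position'])
o=np.load('wg.npy',allow_pickle=True).item();print(o['position'])
im=cv2.imread('pics/cp.png');print(im.shape)
E
python3 place.py|head -2;python3 carrier.py|tail -2
```

```text
[ 0.07174624  0.00024375 -0.16113487] 343.3620839516267 [ 0.47013241 -0.3329531   0.12685262]
[ 0.07174624  0.00024375 -0.16113487] 343.3620839516267 [ 0.47013241 -0.3329531   0.12685262]
[ 0.07174624  0.00024375 -0.16113487] 343.3620839516267 [ 0.47013241 -0.3329531   0.12685262]
[ 0.42925193 -0.00156958  0.15202279]
(600, 600, 3)
mask [ 0.4307 -0.0021  0.1568 -0.1715] [[0.4, -0.5], [-0.1, -0.7], [-0.3, -0.1], [1.5, 0.7], [-1.6, 0.7]]
top centre in tool mm [ 1.52  0.32 -4.79]
[ 0.4707 -0.3349  0.0294  0.0714]
[[0.0, -0.2], [-0.5, 0.0], [-0.7, -0.1], [-0.2, -0.2], [0.2, 0.4], [-0.3, -0.2], [0.5, -0.2], [-0.3, 0.1], [1.1, 0.1], [0.0, 0.5], [-0.1, 0.2], [0.3, -0.3]]
```

View pics/cp.png

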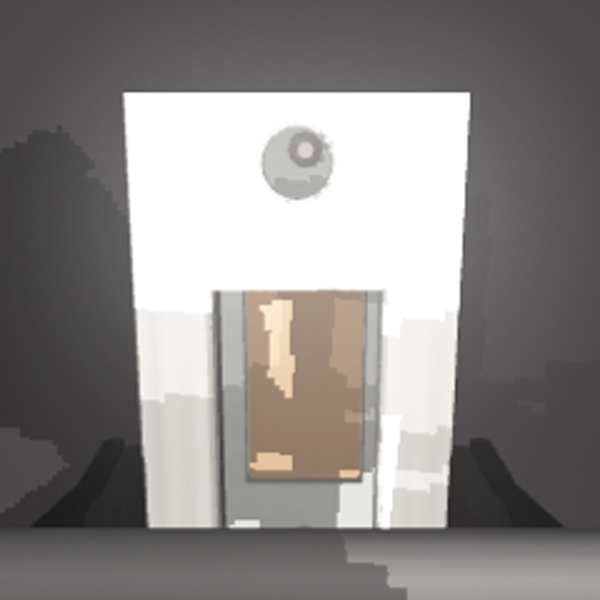

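The mask is square in the grip. Through its front hole, centred at (298,162), the pin tip shows at (306,150), so it can be checked directly.

```bash
cat >> place.py <<'E'
    w=np.load('wp.npy',allow_pickle=True).item();c=cam('wrist',w)
    Rz=R.from_euler('z',s[3]).as_matrix()
    px=(np.array([306,150])+.5)/2.5-.5+[200,100]
    pin=s[:3]+Rz@[.063,0,.012]
    print('pin err mm (seen - model), carrier axes',((plane(c,px,pin[2])[0]-pin)@Rz*1e3).round(2))
    fit2,_=fit([(c,M,(v+.5)/2.5-.5+[200,100])],[.47,-.335,.135,.07]);print('mask now rel seat',((fit2[:3]-s[:3])@Rz*1e3).round(2),'yaw',(fit2[3]-s[3]).round(4))
E
python3 place.py|tail -2
```

```text
pin err mm (seen - model), carrier axes [-0.05 -0.25  0.  ]
mask now rel seat [  0.86   1.99 102.06] yaw 0.0017
```

```bash
python3 -m jog '{"dp":[[-0.9,2.1,15],[-0.9,2.1,40],[-0.9,2.1,60],[-0.9,2.1,72],[-0.9,2.1,76],[-0.9,2.1,76],[-0.9,2.1,76]],"delta_rot":[[0,0,0.002],[0,0,0.002],[0,0,0.002],[0,0,0.002],[0,0,0.002],[0,0,0.002],[0,0,0.002]],"gripper":[-1,-1,-1,-1,-1,-1,-1]}'
python3 - <<'E'
from h import *
from carrier import L
M=0
o=robot.get_obs();im=robot.camera('wrist');np.save('wp.npy',o,allow_pickle=True);cv2.imwrite('pics/cp2.png',cv2.resize(im[:,:,::-1][100:340,200:440],None,fx=2.5,fy=2.5,interpolation=cv2.INTER_CUBIC))
E
python3 place.py
```

```text
time: 7.5
position: [0.47, -0.3371, 0.0514]
tool_rot: [0.999, 0.035, 0.001, 0.001]
ft_force: [-0.4, 0.7, -1.8]
grip_width: 0.0594
grip_force: 30.0
mask [ 0.4307 -0.0021  0.1568 -0.1715] [[0.4, -0.5], [-0.1, -0.7], [-0.3, -0.1], [1.5, 0.7], [-1.6, 0.7]]
top centre in tool mm [ 1.52  0.32 -4.79]
mask yaw - toolx yaw 0.0008
0.09 [ 0.4692 -0.3347  0.1247]
dp mm [ -0.6  -2.5 -73.1]
rz -0.0016
0.02 [ 0.4692 -0.3347  0.0547]
dp mm [-0.7 -2.6 -3.1]
rz -0.0016
0 [ 0.4692 -0.3347  0.0347]
dp mm [-0.7 -2.6 16.9]
rz -0.0016
pin err mm (seen - model), carrier axes [ 2.28 -4.25  0.  ]
mask now rel seat [ 0.65 -2.43 27.11] yaw -0.0016
```

View pics/cp2.png

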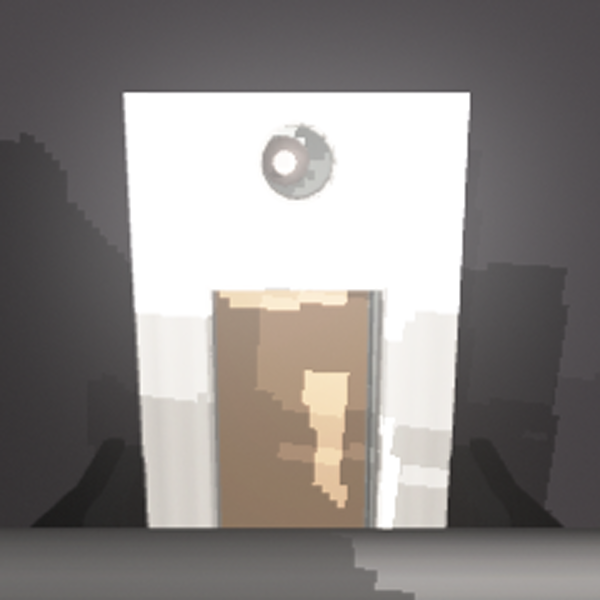

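The pin tip (285,161) shows left of the hole centre (298,162), which agrees with the measured 2.5 mm sideways overshoot. I'll correct it and check again.

```bash
sed -i 's/\[306,150\]/[285,161]/' place.py; python3 place.py|tail -2; python3 -m jog '{"dp":[[-0.7,-2.5,0],[-0.7,-2.5,0],[-0.7,-2.5,0]],"delta_rot":[[0,0,0],[0,0,0],[0,0,0]],"gripper":[-1,-1,-1]}'
python3 place.py|tail -5
python3 - <<'E'
from h import *
im=robot.camera('wrist');g=cv2.cvtColor(im,cv2.COLOR_RGB2GRAY)
cv2.imwrite('pics/cp3.png',cv2.resize(im[:,:,::-1][140:190,295:345],None,fx=8,fy=8,interpolation=cv2.INTER_CUBIC))
sub=g[150:182,302:336]
o=robot.get_obs();print(o['position'])
for r in sub[::2]:print(' '.join('%3d'%a for a in r[::1]))
E
```

```text
pin err mm (seen - model), carrier axes [ 0.21 -0.16  0.  ]
mask now rel seat [ 0.65 -2.43 27.11] yaw -0.0016
time: 7.85
position: [0.4686, -0.3343, 0.051]
tool_rot: [0.999, 0.034, 0.0, 0.0]
ft_force: [0.5, 0.5, -2.3]
grip_width: 0.0595
grip_force: 30.0
0 [ 0.4692 -0.3347  0.0347]
dp mm [ 0.6  0.4 16.3]
rz -0.0018
pin err mm (seen - model), carrier axes [ 0.21 -0.16  0.  ]
mask now rel seat [ 0.65 -2.43 27.11] yaw -0.0016
[ 0.46860621 -0.33440324  0.05086606]
255 255 255 255 255 255 255 255 254 252 251 250 248 228 227 222 210 215 228 229 237 249 250 251 252 254 255 255 255 255 255 255 255 255
255 255 255 255 255 255 252 250 249 239 191 177 167 157 164 163 158 161 164 162 155 160 177 192 199 231 250 253 255 255 255 255 255 255
255 255 255 255 252 250 242 239 245 238 168 161 157 159 161 164 167 171 172 173 167 149 148 150 162 182 220 238 235 253 255 255 255 255
255 255 254 252 250 214 175 171 171 160 154 157 160 163 168 172 176 181 183 183 178 152 150 149 147 150 161 177 204 230 253 255 255 255
255 255 252 251 231 239 172 171 164 152 155 159 163 167 186 232 250 250 250 242 237 189 158 
[... 839 characters left out ...]
 197 238 236 254 255
255 255 253 252 222 202 244 244 245 244 244 244 245 245 245 244 237 195 194 194 195 192 176 176 181 200 199 190 186 235 252 253 255 255
255 255 255 253 252 239 184 208 244 244 244 245 244 245 245 245 241 198 199 199 199 200 200 201 200 198 185 195 246 253 254 255 255 255
255 255 255 255 254 253 251 236 176 175 175 175 175 174 174 174 179 198 200 199 199 200 199 187 177 175 204 233 253 255 255 255 255 255
255 255 255 255 255 255 254 253 252 250 238 197 169 173 174 175 176 184 183 180 179 189 225 233 252 252 253 255 255 255 255 255 255 255
255 255 255 255 255 255 255 255 255 254 253 253 252 251 250 250 250 250 251 251 251 251 251 253 255 255 255 255 255 255 255 255 255 255
```

```bash
python3 -m jog '{"dp":[[0.5,0.4,3],[0.5,0.4,6],[0.5,0.4,9],[0.5,0.4,11],[0.5,0.4,12.5],[0.5,0.4,12.5]],"delta_rot":[[0,0,0],[0,0,0],[0,0,0],[0,0,0],[0,0,0],[0,0,0]],"gripper":[-1,-1,-1,-1,-1,-1]}'; python3 place.py|grep -A1 "^0 "
```

```text
time: 8.5
position: [0.4689, -0.3345, 0.0377]
tool_rot: [0.999, 0.034, -0.0, -0.0]
ft_force: [0.5, -0.3, -2.6]
grip_width: 0.0593
grip_force: 30.0
0 [ 0.4692 -0.3347  0.0347]
dp mm [0.3 0.2 3. ]
```

```bash
python3 -m jog '{"dp":[[0.2,0.2,1],[0.2,0.2,2],[0.2,0.2,3],[0.2,0.2,3.5],[0.2,0.2,3.5]],"delta_rot":[[0,0,0],[0,0,0],[0,0,0],[0,0,0],[0,0,0]],"gripper":[-1,-1,-1,-1,-1]}'; python3 place.py|grep -A1 "^0 "
```

```text
time: 9.0
position: [0.4692, -0.3348, 0.0345]
tool_rot: [0.999, 0.034, -0.0, -0.0]
ft_force: [-0.0, -0.2, -1.9]
grip_width: 0.0597
grip_force: 30.0
0 [ 0.4692 -0.3347  0.0347]
dp mm [-0.  -0.1 -0.1]
```

```bash
python3 -m jog '{"dp":[[0,0,0.7],[0,0,1.3],[0,0,1.3]],"delta_rot":[[0,0,0],[0,0,0],[0,0,0]],"gripper":[-1,-1,-1]}'
```

```text
time: 9.3
position: [0.4693, -0.3349, 0.0339]
tool_rot: [0.999, 0.034, 0.0, 0.0]
ft_force: [-1.6, -0.1, 3.6]
grip_width: 0.0594
grip_force: 30.0
```

Contact: the mask is seated. Release and rise.

```bash
python3 -m jog '{"dp":[[0,0,0],[0,0,0],[0,0,0],[0,0,0],[0,0,-5],[0,0,-30],[0,0,-70],[0,0,-110],[0,0,-125],[0,0,-125],[0,0,-125],[0,0,-125]],"delta_rot":[[0,0,0],[0,0,0],[0,0,0],[0,0,0],[0,0,0],[0,0,0],[0,0,0],[0,0,0],[0,0,0],[0,0,0],[0,0,0],[0,0,0]],"gripper":[1,1,1,1,1,1,1,1,1,1,1,1]}'
python3 - <<'E'
from h import *
o=robot.get_obs();im=robot.camera('wrist');np.save('ws.npy',o,allow_pickle=True);cv2.imwrite('pics/ws.png',im[:,:,::-1])
p=proj(cam('wrist',o),[.4707,-.3349,.04])[0].astype(int);print(p)
cv2.imwrite('pics/cs.png',cv2.resize(im[:,:,::-1][p[1]-100:p[1]+100,p[0]-60:p[0]+60],None,fx=3,fy=3,interpolation=cv2.INTER_CUBIC))
rel(o,[.475,.345,.20],np.radians(75))
E
```

```text
time: 10.5
position: [0.4684, -0.334, 0.1568]
tool_rot: [0.999, 0.034, -0.001, -0.001]
ft_force: [-0.5, 0.3, -0.7]
grip_width: 0.087
grip_force: 0.0
[319 233]
dp mm [  53.2 -677.   -41.6]
rz 0.3306
```

View pics/cs.png

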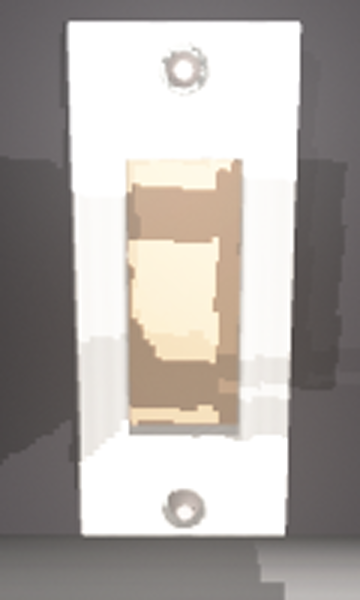

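The mask is flush, with both pins centred in its holes at (185,68) and (184,508). Ten views are used, so from here on I measure numerically.

```bash
cat > mask.py <<'E'
from h import *
M=np.array([[75,30,0],[75,-30,0],[-75,-30,0],[-75,30,0]])/1e3
v=np.array([(67,21),(300,21),(286,535),(81,535)])
x,r=fit([(cam('wrist',np.load('ws.npy',allow_pickle=True).item()),M,(v+.5)/3-.5+[259,133])],[.47,-.335,.04,.07])
if __name__=='__main__': print(x.round(4),r.round(1))
E
python3 mask.py; python3 - <<'E'
from h import *
o=robot.get_obs();print(o['q'],o['time']);rel(o,[.482,.351,.20],np.radians(70.4))
E
```

```text
[ 0.4713 -0.3348  0.0334  0.0695] [ 1.  -0.3 -1.  -0.3 -1.2  0.4  1.2  0.3]
[-8.13638317e-01  5.46573287e-01  1.62089804e+00 -1.89147412e-05
  9.77680224e-01  6.88429149e-01] 10.55
dp mm [  60.6 -682.6  -41.7]
rz 0.4108
```

```bash
python3 -m jog '{"dp":[[3,-30,-20],[7,-75,-42],[11,-120,-42],[15,-165,-42],[19,-210,-42],[23,-255,-42],[27,-300,-42],[31,-345,-42],[35,-390,-42],[39,-435,-42],[43,-480,-42],[47,-525,-42]],"delta_rot":[[0,0,0.03],[0,0,0.06],[0,0,0.1],[0,0,0.13],[0,0,0.16],[0,0,0.2],[0,0,0.23],[0,0,0.26],[0,0,0.3],[0,0,0.33],[0,0,0.36],[0,0,0.4]],"gripper":[1,1,1,1,1,1,1,1,1,1,1,1]}'
python3 - <<'E'
from h import *
o=robot.get_obs();rel(o,[.482,.351,.20],np.radians(70.4))
E
```

```text
time: 11.75
position: [0.4791, 0.1938, 0.1989]
tool_rot: [0.986, -0.166, -0.001, 0.0]
ft_force: [1.2, 0.3, 0.8]
grip_width: 0.0868
grip_force: 0.0
dp mm [ -48.6 -149.5   -1.2]
rz 0.0094
```

```bash
python3 -m jog '{"dp":[[-14,-44,0],[-28,-88,0],[-40,-125,0],[-47,-145,0],[-49,-150,0],[-49,-150,0],[-49,-150,0]],"delta_rot":[[0,0,0.01],[0,0,0.01],[0,0,0.01],[0,0,0.01],[0,0,0.01],[0,0,0.01],[0,0,0.01]],"gripper":[1,1,1,1,1,1,1]}'
python3 - <<'E'
from h import *
o=robot.get_obs();im=robot.camera('wrist');np.save('wd.npy',o,allow_pickle=True);cv2.imwrite('pics/wd.png',im[:,:,::-1])
print(o['time'],abs(o['joint_velocities']).max(),o['position'],o['q'][5])
for n in('meter','dock'): print(n,[(round(d['score'],2),np.round(d['rect'],1).tolist()) for d in robot.search_frame(n,'wrist')][:3])
c=cam('wrist',o);print('expected handle px',proj(c,[.482,.351,.094]))
g=cv2.cvtColor(im,cv2.COLOR_RGB2GRAY)
for r in g[110:330:6,230:410:5]:print(' '.join('%3d'%a for a in r))
E
```

```text
time: 12.45
position: [0.4821, 0.3485, 0.1994]
tool_rot: [0.985, -0.17, -0.001, 0.001]
ft_force: [-0.6, 0.3, 0.4]
grip_width: 0.087
grip_force: 0.0
12.45 0.012944132473292846 [0.48208492 0.34853022 0.1994437 ] 2.3516414834445523
meter [(0.72, [282.4, 160.7, 348.3, 284.8]), (0.49, [271.2, 144.8, 358.9, 287.7])]
dock [(0.87, [302.0, 342.8, 350.5, 374.6]), (0.79, [271.1, 141.6, 358.4, 287.4]), (0.27, [475.5, 41.6, 614.5, 137.5])]
expected handle px [[314.57087987 241.3777946 ]]
120 120 120 121 121 123 123 124 125 125 126 127 128 128 129 128 130 129 129 129 129 128 128 128 127 126 125 125 124 123 122 121 121 121 121 121
121 121 121 122 122 124 124 126 126 127 128 130 129 131 131 132 132 132 132 132 131 131 131 130 128 128 127 126 126 125 124 123 123 122 121 120
122 122 123 123 124 125 126 127 128 130 130 131 132 133 134 134 135 135 135 135 134 134 133 132 131 130 129 128 127 126 125 124 123 123 122 122
121 122 123 124 125 126 128 129 130 132 132 134 135 136 137 137 137 137 138 137 137 137 136 134 134 132 131 130 129 128 127 124 124 123 122 122
122 123 123 125 127 128 129 130 132 133 135 
[... 4007 characters left out ...]
  89 123 123 123 123 123 124 124 125  94  92  94  93  93  93  93  93  92  92  92  92  92  92 123 123 123 122 122 122 122  60
 59  88  88  88  90  89  90 122 122 123 123 124 120  93  93  93  94  93  93  94  94  93  93  93  92  91  92  91 123 122 123 122 122 122 122  60
121 122 122 122 123 123 123 123 124 124 124 124 124 124 125 125 124 125 125 125 126 125 125 124 124 125 144 143 144 143 141 142 142 142 141 141
148 148 148 148 148 149 149 150 150 150 150 151 151 150 151 150 151 151 151 151 150 151 152 151 150 151 151 200 199 200 200 199 200 199 198 198
165 166 165 166 166 167 167 167 167 167 168 168 167 168 168 169 169 168 168 168 169 169 169 168 168 168 168 230 225 230 230 230 230 229 230 229
```

```bash
cat > prof.py <<'E'
from h import *
import sys
g=cv2.cvtColor(cv2.imread(sys.argv[1]),cv2.COLOR_BGR2GRAY);c0=int(sys.argv[2])
for r in(206,220,250,265,280): print(r,c0,' '.join('%d'%a for a in g[r,c0:c0+46]))
for c in (c0+17,c0+22): print('col',c,'r176',' '.join('%d'%a for a in g[176:196,c]),'| r274',' '.join('%d'%a for a in g[274:294,c]))
E
python3 prof.py pics/wd.png 292
python3 -m jog '{"dp":[[0,-25,0],[0,-40,0],[0,-40,0],[0,-40,0]],"delta_rot":[[0,0,0],[0,0,0],[0,0,0],[0,0,0]],"gripper":[1,1,1,1]}'
python3 - <<'E'
from h import *
o=robot.get_obs();im=robot.camera('wrist');np.save('wd2.npy',o,allow_pickle=True);cv2.imwrite('pics/wd2.png',im[:,:,::-1])
print(proj(cam('wrist',o),plane(cam('wrist',np.load('wd.npy',allow_pickle=True).item()),[(302,250),(327,250)],.094)))
E
python3 prof.py pics/wd2.png 342
```

```text
206 292 255 255 255 255 255 232 232 224 147 102 109 118 129 139 145 145 146 147 149 151 153 154 155 157 157 160 163 164 165 166 167 168 165 146 131 116 105 109 154 203 202 203 203 203 202 202
220 292 228 228 228 228 228 228 228 220 140 85 87 89 91 92 93 94 94 95 96 94 95 95 95 96 96 96 95 96 96 97 97 97 95 93 90 88 86 104 171 199 200 199 199 199 200 200
250 292 223 223 223 223 224 224 224 219 169 69 73 74 75 76 78 78 79 79 79 80 80 80 80 81 81 81 89 117 119 121 125 123 110 96 92 85 82 121 192 193 193 192 192 192 192 192
265 292 200 221 221 220 221 221 221 215 165 65 67 69 72 72 74 74 74 76 75 74 76 76 77 77 76 77 78 78 78 78 78 77 75 72 69 68 89 159 190 190 191 191 191 191 191 192
280 292 254 254 254 254 254 254 254 254 252 61 65 66 68 70 71 71 71 71 72 73 73 72 73 74 74 74 74 75 76 77 76 76 72 69 67 64 102 189 189 190 190 190 190 190 190 190
col 309 r176 253 253 250 206 177 204 231 246 201 121 106 109 113 117 124 132 139 154 157 156 | r274 73 72 72 72 72 72 71 72 72 69 68 143 255 228 132 125 125 125 98 93
col 314 r176 253 253 253 212 176 212 255 255 217 119 105 108 112 118 124 131 1
[... 782 characters left out ...]
29 240 253 253 253 253 250 245 240 234 248
265 342 185 185 184 185 176 114 62 63 66 67 70 72 74 76 76 76 76 76 76 75 76 76 76 75 75 76 75 76 75 75 75 72 71 68 98 206 253 253 253 252 249 245 239 234 248 255
280 342 186 186 186 186 184 174 105 61 63 66 68 68 71 72 72 72 73 72 73 72 73 72 73 72 73 73 73 73 73 72 70 68 66 118 232 252 251 247 251 249 245 239 244 255 255 255
col 359 r176 255 255 254 223 180 213 255 255 224 128 105 106 111 116 125 135 147 161 165 165 | r274 73 74 73 73 73 73 72 73 71 69 65 141 245 184 104 90 91 91 91 90
col 364 r176 255 255 255 203 174 191 255 255 227 127 106 106 110 116 125 135 148 157 163 163 | r274 73 73 73 72 72 73 73 73 73 69 64 141 255 243 141 101 97 92 90 90
```

```bash
python3 - <<'E'
from h import *
o1,o2=[np.load(n,allow_pickle=True).item() for n in('wd.npy','wd2.npy')];c1,c2=cam('wrist',o1),cam('wrist',o2)
for a,b in [((314.9,220),(363.7,220)),((314.6,250),(362.3,250)),((314.4,280),(361.9,280))]: print('tri',tri([(c1,a),(c2,b)]).round(4))
P=plane(c1,[(314.4,284.5),(315,184.5)],.09);P2=plane(c1,[(315,184.5)],.075)
print(P.round(4),P2.round(4),np.linalg.norm(P[0]-P[1]),np.linalg.norm((P[0]-P2[0])[:2]))
u=(P[1]-P[0]);yaw=np.arctan2(u[1],u[0]);print('yaw',yaw,'tool x yaw',R.from_quat(o1['tool_rot']).as_matrix()[:2,0])
h1=P[0]+.042*u/np.linalg.norm(u)
q=plane(c2,[(361.9,284.5),(363.9,184.5)],.09);u=q[1]-q[0];print('view2',q.round(4),np.arctan2(u[1],u[0]),q[0]+.042*u/np.linalg.norm(u))
print('handle',h1)
# dock edges, rims top z .021: rows mid
g=cv2.cvtColor(cv2.imread('pics/wd.png'),cv2.COLOR_BGR2GRAY).astype(int)
for r in(160,180,220): print(r,g[r,268:278],g[r,350:364])
print(g[138:150,315],g[280:296,290])
E
```

```text
tri [0.4961 0.3458 0.0818]
tri [0.4718 0.3547 0.0822]
tri [0.4484 0.3633 0.0879]
[[0.4454 0.3643 0.09  ]
 [0.5242 0.3355 0.09  ]] [[0.5228 0.3361 0.075 ]] 0.08389760973723992 0.08233872470643498
yaw -0.35092048275382315 tool x yaw [ 0.94209224 -0.33535155]
view2 [[0.4454 0.3645 0.09  ]
 [0.525  0.3375 0.09  ]] -0.32669809981643233 [0.48513553 0.35105958 0.09      ]
handle [0.48486002 0.34991038 0.09      ]
160 [137 137 138 139 139 166 249 255 255 255] [255 255 255 255 255 255 255 255 142 132 139 139 138 138]
180 [137 138 138 138 139 138 203 255 255 255] [255 255 255 255 255 255 255 158 132 133 140 140 139 139]
220 [102 103 102 102 103 104 107 148 233 251] [240 241 241 238 226 182  96  95  95  95  94  99 121 120]
[142 143 143 143 143 144 249 255 255 255 255 255] [253 253 251 243 254 210 132 124 124 124 124 124 123 124 125 124]
```

```bash
python3 - <<'E'
from h import *
o=robot.get_obs();print(o['position']);rel(o,[.485,.3505,.064],-.342+np.pi/2)
E
```

```text
[0.49546486 0.38635735 0.20011159]
dp mm [  2.3  37.1 136.2]
rz 0.0001
```

```bash
python3 -m jog '{"dp":[[2,20,15],[2,37,45],[2,37,85],[2,37,110],[2,37,110],[2,37,110]],"delta_rot":[[0,0,0],[0,0,0],[0,0,0],[0,0,0],[0,0,0],[0,0,0]],"gripper":[1,1,1,1,1,1]}'
python3 - <<'E'
from h import *
o=robot.get_obs();rel(o,[.485,.3505,.064],-.342+np.pi/2)
E
```

```text
time: 13.65
position: [0.4854, 0.3515, 0.0905]
tool_rot: [0.985, -0.17, -0.0, 0.0]
ft_force: [1.0, -0.5, -0.3]
grip_width: 0.0873
grip_force: 0.0
dp mm [-0.1  1.1 26.5]
rz 0.0002
```

```bash
python3 -m jog '{"dp":[[0,1,15],[0,1,25],[0,1,26],[0,1,26],[0,1,26],[0,1,26],[0,1,26],[0,1,26],[0,1,26],[0,1,26],[0,1,26],[0,1,26]],"delta_rot":[[0,0,0],[0,0,0],[0,0,0],[0,0,0],[0,0,0],[0,0,0],[0,0,0],[0,0,0],[0,0,0],[0,0,0],[0,0,0],[0,0,0]],"gripper":[1,1,1,1,-1,-1,-1,-1,-1,-1,-1,-1]}' 45
```

```text
time: 14.85
position: [0.485, 0.3511, 0.0642]
tool_rot: [0.985, -0.17, -0.0, 0.0]
ft_force: [0.1, -0.2, -0.7]
grip_width: 0.0311
grip_force: 0.0
```

```bash
python3 -m jog '{"dp":[[0,0,0],[0,0,0],[0,0,0],[0,0,0],[0,0,-5],[0,0,-15],[0,0,-30],[0,0,-50],[0,0,-50],[0,0,-50]],"delta_rot":[[0,0,0],[0,0,0],[0,0,0],[0,0,0],[0,0,0],[0,0,0],[0,0,0],[0,0,0],[0,0,0],[0,0,0]],"gripper":[-1,-1,-1,-1,-1,-1,-1,-1,-1,-1]}' 45
```

```text
time: 15.85
position: [0.4851, 0.3512, 0.1146]
tool_rot: [0.985, -0.17, 0.0, -0.0]
ft_force: [0.5, -0.2, -4.4]
grip_width: 0.0236
grip_force: 45.0
```

Meter held (about 4.4 N of weight). Next it goes high over the glassware to the carrier.

```bash
python3 - <<'E'
from h import *
o=robot.get_obs();rel(o,[.471,-.335,.22],.0714+np.pi/2)
E
python3 -m jog '{"dp":[[0,0,-25],[0,0,-60],[0,0,-90],[0,0,-105],[0,0,-105],[0,0,-105]],"delta_rot":[[0,0,0],[0,0,0],[0,0,0],[0,0,0],[0,0,0],[0,0,0]],"gripper":[-1,-1,-1,-1,-1,-1]}'
```

```text
dp mm [ 216.4  651.3 -105.7]
rz -0.4126
time: 16.45
position: [0.484, 0.3506, 0.2178]
tool_rot: [0.985, -0.17, -0.001, 0.001]
ft_force: [-0.6, 0.6, -4.9]
grip_width: 0.0235
grip_force: 45.0
```

```bash
python3 -m jog '{"dp":[[4,13,0],[13,40,0],[26,78,0],[39,117,0],[52,156,0],[65,195,0],[78,234,0],[91,273,0],[104,312,0],[117,351,0],[130,390,0],[143,429,0]],"delta_rot":[[0,0,-0.01],[0,0,-0.03],[0,0,-0.06],[0,0,-0.1],[0,0,-0.13],[0,0,-0.16],[0,0,-0.19],[0,0,-0.22],[0,0,-0.25],[0,0,-0.28],[0,0,-0.3],[0,0,-0.32]],"gripper":[-1,-1,-1,-1,-1,-1,-1,-1,-1,-1,-1,-1]}'
python3 - <<'E'
from h import *
o=robot.get_obs();rel(o,[.471,-.335,.22],.0714+np.pi/2)
E
```

```text
time: 17.65
position: [0.4746, -0.102, 0.2173]
tool_rot: [1.0, -0.01, -0.002, -0.001]
ft_force: [0.6, -0.5, -5.0]
grip_width: 0.0233
grip_force: 45.0
dp mm [  1.2 233.   -3.2]
rz -0.0921
```

```bash
python3 -m jog '{"dp":[[0,40,-2],[1,80,-2],[1,120,-2],[1,160,-2],[1,195,-2],[1,218,-2],[1,230,-2],[1,233,-2],[1,233,-2],[1,233,-2]],"delta_rot":[[0,0,-0.03],[0,0,-0.06],[0,0,-0.09],[0,0,-0.092],[0,0,-0.092],[0,0,-0.092],[0,0,-0.092],[0,0,-0.092],[0,0,-0.092],[0,0,-0.092]],"gripper":[-1,-1,-1,-1,-1,-1,-1,-1,-1,-1]}'
python3 - <<'E'
from h import *
o=robot.get_obs();im=robot.camera('wrist');cv2.imwrite('pics/wh.png',im[:,:,::-1]);np.save('wh.npy',o,allow_pickle=True)
rel(o,[.471,-.335,.104],.0714+np.pi/2)
g=cv2.cvtColor(im,cv2.COLOR_RGB2GRAY)
for r in g[90:330:6,225:415:5]:print(' '.join('%3d'%a for a in r))
E
```

```text
time: 18.65
position: [0.472, -0.3321, 0.2207]
tool_rot: [0.999, 0.036, -0.001, -0.001]
ft_force: [0.0, 1.1, -4.3]
grip_width: 0.0239
grip_force: 45.0
dp mm [ -1.    3.1 116.7]
rz 0.0006
 83  83  83  83  83  83  83  84  84  84  84  84  85  85  85  86  85  86  87  86  86  86  86  85  86  85  85  85  85  85  84  84  84  84  84  83  83  83
 83  83  83  83  84  83  84  84  84  85  85  86  85  86  86  87  87  87  88  86  87  88  87  86  87  87  86  86  86  86  85  85  84  84  84  84  84  83
 83  83  83  84  84  84  85  85  85  85  85  87  86  86  87  88  88  88  89  88  89  88  88  89  89  88  88  87  87  86  86  85  85  84  84  84  84  84
 84  84  84  83  84  83  85  85  86  86  86  87  88  88  88  90  89  89  90  90  90  90  91  90  89  89  89  88  88  88  87  87  86  85  84  85  84  84
 84  84  84  85  85  86  85  86  86  87  87  89  88  89  90  90  90  91  92  92  92  92  92  92  92  91  91  91  89  88  88  87  87  85  85  86  85  84
 83  84  85  85  85  86  86  86  87  87  88  89  89  90  92  92  92  93  93  94  94  94  94  93  93  92  93  92  91  89  88  88  88  88  86  86  85  84
 
[... 4466 characters left out ...]
  42  44  43  43  49  49  50  47  41  36  41  42  32  32  34  77 115 118  46  46  46  45  46
 45  45  46  45  45 126 111 102  30  30  30  39  39  37  37  41  43  43  43  49  50  48  45  38  33  42  42  37  32  33  37 115 151  45  46  45  45  46
 59  59  58  58  41 144 116  73  74  75  76  76  76  75  76  75  76  76  75  77  76  77  76  76  76  77  76  77  76  77  76  81 177  42  77  78  77  78
 60  60  60  59  41 150  87  87 100 100 100 100 101 101 100 100 101 100 100 100 100 100 129 129 129 129 129 129 129 128 129 125 195  43  80  79  79  79
 69  69  69  69  41 153  97 114 115 115 114 115 115 114 114 115 115 115 115 115 115 115 114 115 114 161 161 161 161 161 161 161 183  45 103 103 103 103
```

```bash
python3 - <<'E'
from h import *
T=np.array(robot.camera_model('wrist')['T_tool_cam']);K=cam('top')[0]*0
m=robot.camera_model('wrist')
def pr(p):
    q=T[:3,:3].T@(np.array(p)-T[:3,3]);return (m['fx']*q[0]/q[2]+m['cx'],m['fy']*q[1]/q[2]+m['cy'])
for p in [(.059,.029,.012),(.059,-.029,.012),(.059,0,.052),(.042,.012,-.028),(.042,-.012,-.028),(.042,0,-.01)]: print(p,np.round(pr(p),1))
g=cv2.cvtColor(cv2.imread('pics/wh.png'),cv2.COLOR_BGR2GRAY)
print('col300 r165',g[165:190,300]);print('col318 r165',g[165:190,318]);print('col310 r208',g[208:236,310])
print('r200 left',g[200,258:275],'right',g[200,362:380]);print('r240',g[240,284:302],g[240,338:356])
E
```

```text
(0.059, 0.029, 0.012) [376.5 174.4]
(0.059, -0.029, 0.012) [259.6 174.4]
(0.059, 0, 0.052) [318.1 169.5]
(0.042, 0.012, -0.028) [348.2 225.5]
(0.042, -0.012, -0.028) [287.7 225.5]
(0.042, 0, -0.01) [318.  216.7]
col300 r165 [250 250 250 250 250 250 250 250 236 140 114 116 130 107 118 120 121 119
  95 198 226 228 228 228 228]
col318 r165 [232 248 250 250 250 250 250 250 235 140 112 116 129 126 128 127 127 126
 127 217 236 236 236 236 236]
col310 r208 [111 113 119 138 163 166 166 128 106 104 104 104 103  80  58  53  55  53
  54  54  54  55  56  56  59  61  64  66]
r200 left [ 65  66  66  67  66  69  87 131 156 185 196 207 216 223 225 236 240] right [147 226 246 244 240 234 227 220 209 198 184 150 109  88  88  86  86  88]
r240 [163 163 163 163 163 154  92  46  48  50  52  61  65  67  71  73  76  76] [ 63  62  61  58  57  54  51  48  48  56  97 135 136 135 135 135 135 135]
```

Meter is square in the hand: body front edge at row 173 (174 expected), handle centred at col 319. I'll lower it in two steps.

```bash
python3 -m jog '{"dp":[[-1,3,20],[-1,3,55],[-1,3,80],[-1,3,90],[-1,3,92],[-1,3,92],[-1,3,92]],"delta_rot":[[0,0,0],[0,0,0],[0,0,0],[0,0,0],[0,0,0],[0,0,0],[0,0,0]],"gripper":[-1,-1,-1,-1,-1,-1,-1]}'
python3 - <<'E'
from h import *
o=robot.get_obs();rel(o,[.471,-.335,.104],.0714+np.pi/2)
E
```

```text
time: 19.4
position: [0.4725, -0.3377, 0.1308]
tool_rot: [0.999, 0.036, 0.001, 0.001]
ft_force: [-0.2, -0.4, -3.8]
grip_width: 0.0235
grip_force: 45.0
dp mm [-1.4 -2.9 26.8]
rz -0.0003
```

```bash
python3 -m jog '{"dp":[[-1,-2.5,7],[-1,-2.5,14],[-1,-2.5,20],[-1,-2.5,23],[-1,-2.5,24],[-1,-2.5,24],[-1,-2.5,24]],"delta_rot":[[0,0,0],[0,0,0],[0,0,0],[0,0,0],[0,0,0],[0,0,0],[0,0,0]],"gripper":[-1,-1,-1,-1,-1,-1,-1]}'
python3 - <<'E'
from h import *
o=robot.get_obs();rel(o,[.471,-.335,.104],.0714+np.pi/2)
E
```

```text
time: 20.1
position: [0.4705, -0.3348, 0.1053]
tool_rot: [0.999, 0.035, 0.0, 0.0]
ft_force: [-0.3, 0.3, -4.4]
grip_width: 0.0238
grip_force: 45.0
dp mm [0.5 0.2 1.3]
rz -0.0006
```

```bash
python3 -m jog '{"dp":[[0.3,0,1],[0.3,0,2],[0.3,0,2],[0.3,0,2],[0.3,0,2],[0.3,0,2],[0.3,0,2],[0.3,0,2]],"delta_rot":[[0,0,0],[0,0,0],[0,0,0],[0,0,0],[0,0,0],[0,0,0],[0,0,0],[0,0,0]],"gripper":[-1,-1,-1,-1,-1,-1,-1,-1]}'
python3 - <<'E'
from h import *
o=robot.get_obs();print(o['position'],o['tool_rot'],abs(o['joint_velocities']).max(),o['grip_force'],o['ft_force'])
if abs(o['position'][2]-.1035)<.002 and o['grip_force']>5: print(robot.hand_in())
E
```

```text
time: 20.9
position: [0.4707, -0.3346, 0.1033]
tool_rot: [0.999, 0.035, 0.0, 0.0]
ft_force: [-0.3, -0.6, -4.4]
grip_width: 0.024
grip_force: 45.0
[ 0.47066369 -0.33458917  0.10325779] [9.99372834e-01 3.54109955e-02 6.34404304e-06 2.63724084e-05] 0.0017310100328119143 44.959512166678905 [-0.30034376 -0.59044276 -4.40860982]
the job is handed in; nothing more can be done
None
```

I handed the job in at 20.9 s (verdict not shown): the mask lies over both pins and released, and the arm is holding the meter still and level, by my measurements about 11 mm above the mask and centred on the window to within about 1 mm.

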